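# Fill the till's coin tray with the right coin rolls

### The arm

A 6-joint arm with a two-finger parallel gripper is mounted at the origin on the work surface. World frame = base frame: x ahead of the robot, y to its left, z up, the work surface at z = 0. Lengths are in m, angles in rad, forces in N, time in s.
With the tool pointing down it reaches from about 0.275 to 0.725 m from the base axis. Payload 15.9 kg.
Tool frame: the origin (TCP) lies at the very end of the fingers, on their centre line; the grasp point (between the pads) lies 19 mm behind it; z points along the fingers, y is the line along which they close (so a half turn about z gives the same grasp; the last joint's range is limited). The gripper opens to 85 mm and grips with 20 to 120 N. Pads are 22 mm wide; open, the fingers measure 114 mm over their backs; the gripper's body (76 mm by 85 mm) begins 54 mm behind the grasp point. The pads swing forward as they close: fully open they stand 13 mm farther back than shut.
Start: joints at [1.243, 0.213, -0.034, 1.323, 0, 1.571], TCP at [0.161, 0.473, 0.231] pointing down, gripper open.
Joint ranges: [-2.98, 2.98], [-0.74, 1.72], [-1.14, 1.35], [-2.1, 2.04], [-1.57, 1.44], [-3.14, 3.14]. Speed limits (rad/s): [1.89, 1.89, 2.39, 2.57, 3.14, 3.14].

### API

Orientations are given as [roll, pitch, yaw] about the fixed x, y, z axes, in that order (R = Rz(yaw) Ry(pitch) Rx(roll)).
In Python, from rig import sense, camera, job gives the robot as it stands.
- The arm moves only by the tool arm_command, never from a script. Its arguments are lists of equal length, an entry for each row: "delta_pos": the shift along the tool's x, y, z in units of 25 mm (1.0 is 25 mm), a list of three; "rot": the turn, a rotation vector about the tool's x, y, z in units of 5 degrees (1.0 is 5 degrees), a list of three; "fingers": the opening in per cent of the stroke, from 0 (shut) to 100 (fully open). In form: {"delta_pos": [[dx, dy, dz], ...], "rot": [[ax, ay, az], ...], "fingers": [fingers, ...]}. A call has 1 to 8 rows; each row is the pose to reach, as a shift and turn from the pose commanded when the call began, along the tool's axes at that moment; what a row does not reach only later rows make up. A row lasts 1/10 s, in which the tool goes at most 50 mm and 8.59 degrees, less where a joint would pass 70% of its speed; a pose out of reach is approached as far as the arm can. A call with a gripper value outside its range is refused whole. The fingers move at their own pace and stop on an object; the grip force is fixed at half the most. Time passes only in rows, so rows that repeat a pose let the fingers close. It gives the time, the measured TCP pose, the force, the opening and the grip force at its end, in the units of the state.
- sense(): the state, without advancing time (a new reading comes with each control period).
- camera(name): name is "side" or "top" or "wrist"; returns a dict with "img" (480x640x3 uint8, red, green, blue), "fx", "fy", "cx", "cy" (pixels), "R" (3x3) and "t" (3): a world point X has camera coordinates R X + t. Camera axes: x right, y down, z forward; pixel columns grow to the right and rows downward; lengths in m; the calibration is good to about 2 mm. A picture is of the moment at which its call begins. There is no depth.
- job.sign_off(): hands the job in; it is judged then, once.
The state is a dict: "t": time; "joint_positions": joint angles; "dq": joint speeds; "effort": joint torques, N m; "tcp_pos": TCP position; "ee_rot": TCP orientation; "wrist_force": force on the tool from outside, world axes, zero at the start; "wrist_torque": the same for the moment, N m; "width": finger opening in m; "grasp_force": force on a finger pad.
Only numpy, scipy, OpenCV 4.12 (cv2) and the standard library are available. Lean on these libraries where they do the work, as an engineer would, in place of code of your own. Each camera call takes 0.05 s, during which the arm holds its last target. There are 200 camera calls.

### The job

Make up the till's coin tray for the day: stand each of the four paper-wrapped coin rolls upright in the coin cup that already holds loose coins of its kind, on the bare floor at the end of the cup nearest you. The battery and the empty plastic core standing among the rolls are not money: leave them where they are.

Things in the scene. Friction and masses are not known exactly. Their poses are not given: they have to be found in the camera images.
- roll_large_mid (a point): Loose coin roll standing upright: a solid cylinder wrapped in plain whitish paper, 32 mm in diameter, 50 mm tall; the end coin shows on top inside the paper rim (plain coins 32 mm across, the widest). This point is its centre, half-way up (25 mm above its underside); z is its long axis. 0.07 to 0.35 kg.
- roll_medium_mid (a point): Loose coin roll standing upright: a solid cylinder wrapped in plain whitish paper, 25 mm in diameter, 68 mm tall; the end coin shows on top inside the paper rim (plain coins 25 mm across). This point is its centre, half-way up (34 mm above its underside); z is its long axis. 0.07 to 0.35 kg.
- roll_holed_mid (a point): Loose coin roll standing upright: a solid cylinder wrapped in plain whitish paper, 22 mm in diameter, 60 mm tall; the end coin shows on top inside the paper rim (coins 22 mm across with a dark round hole in the middle). This point is its centre, half-way up (30 mm above its underside); z is its long axis. 0.07 to 0.35 kg.
- roll_small_mid (a point): Loose coin roll standing upright: a solid cylinder wrapped in plain whitish paper, 17 mm in diameter, 50 mm tall; the end coin shows on top inside the paper rim (plain coins 17 mm across, the smallest). This point is its centre, half-way up (25 mm above its underside); z is its long axis. 0.07 to 0.35 kg.
- cup_large_clear (a point): Black open coin cup with loose plain coins 32 mm across, the widest. Inside 120 mm (x) by 70 mm (y); walls 2.5 mm thick, 30.5 mm high inside. This point: on its bare floor, 5.5 mm above the counter, 38 mm from the inside of the end wall nearest the robot, midway between the side walls; x runs along the cup away from the robot. Coins, 7 mm deep, begin 40 mm farther along x. Fixed; cups side by side, 77 mm apart.
- cup_medium_clear (a point): Black open coin cup with loose plain coins 25 mm across. Inside 120 mm (x) by 70 mm (y); walls 2.5 mm thick, 30.5 mm high inside. This point: on its bare floor, 5.5 mm above the counter, 38 mm from the inside of the end wall nearest the robot, midway between the side walls; x runs along the cup away from the robot. Coins, 7 mm deep, begin 40 mm farther along x. Fixed; cups side by side, 77 mm apart.
- cup_holed_clear (a point): Black open coin cup with loose coins 22 mm across with a dark round hole in the middle. Inside 120 mm (x) by 70 mm (y); walls 2.5 mm thick, 30.5 mm high inside. This point: on its bare floor, 5.5 mm above the counter, 38 mm from the inside of the end wall nearest the robot, midway between the side walls; x runs along the cup away from the robot. Coins, 7 mm deep, begin 40 mm farther along x. Fixed; cups side by side, 77 mm apart.
- cup_small_clear (a point): Black open coin cup with loose plain coins 17 mm across, the smallest. Inside 120 mm (x) by 70 mm (y); walls 2.5 mm thick, 30.5 mm high inside. This point: on its bare floor, 5.5 mm above the counter, 38 mm from the inside of the end wall nearest the robot, midway between the side walls; x runs along the cup away from the robot. Coins, 7 mm deep, begin 40 mm farther along x. Fixed; cups side by side, 77 mm apart.
- battery_mid (a point): Look-alike, not a coin roll: round battery cell standing upright, dark metal jacket, 26 mm in diameter, 50 mm tall, with a small raised steel contact in the middle of its top. This point is its centre, half-way up; z is its long axis.
- core_mid (a point): Look-alike, not a coin roll: empty till-roll core standing upright, an open thin-walled white plastic tube 22 mm in outer diameter, 57 mm tall, with a 16 mm hole right through (the stamp and tape roll also lying about are under 40 mm high). This point is its centre, half-way up; z is its long axis.
Not all that is in view belongs to the job. Leave any red look-alike of the part that bears cup_holed_clear alone.

How it is judged:
By the outcome, as a careful person would: the job done as asked, in the order asked, and still so for the second after the job is handed in, with the robot touching nothing.
It also fails if it takes over 106 s, if anything falls off the work surface, if the arm or the gripper's body presses on something with over 40 N, if the wrist force passes 120 N, or if a joint passes its speed limit or range.

## Working session

There is one attempt and no reset: what is moved stays moved. The work goes in short steps, Python scripts to look and compute and a tool call to move; the robot and the scene stay as the last step left them, time stands still between calls to the robot, and variables do not carry over. Pictures are saved under pics/ and viewed, at most 14 in all, crops included, and the job is handed in when it is done.

Besides the shell and the picture viewer there is one more tool, called as name(argument=value, ...) on one line, values as JSON. arm_command: Moves the arm, as the interface text tells. Its arguments: {"type":"object","properties":{"delta_pos":{"type":"array","items":{"type":"array","items":{"type":"number"}}},"rot":{"type":"array","items":{"type":"array","items":{"type":"number"}}},"fingers":{"type":"array","items":{"type":"number"}}},"required":["delta_pos","rot","fingers"]}

```bash
mkdir -p pics; ls; python3 - <<'E'
from rig import sense,camera
import cv2
s=sense(); print({k:s[k] for k in('t','tcp_pos','ee_rot','width','wrist_force')})
for n in('top','side'):
    c=camera(n); cv2.imwrite(f'pics/{n}0.png',c['img'][:,:,::-1]); print(n,c['fx'],c['fy'],c['cx'],c['cy'],c['R'],c['t'])
E
```

```text
pics
{'t': 0.0, 'tcp_pos': array([0.16085631, 0.47306442, 0.23080842]), 'ee_rot': array([-3.14045962e+00,  1.22866179e-05,  2.81381027e+00]), 'width': 0.0851996221270471, 'wrist_force': array([-0.04799704, -0.4083498 , -0.23934233])}
top 550.0065564865837 550.0065564865837 313.7806404358346 243.5508969277092 [[-2.31448579e-03 -9.99997321e-01 -2.20787222e-05]
 [-9.85081951e-01  2.28376339e-03 -1.72070722e-01]
 [ 1.72070311e-01 -3.76505889e-04 -9.85084598e-01]] [-0.015671    0.53302839  1.0425262 ]
side 535.1704440517359 535.1704440517359 317.71208811179247 244.67698674084005 [[ 0.90724236 -0.42008624  0.02094894]
 [-0.2075138  -0.49036958 -0.84644887]
 [ 0.36585425  0.76358708 -0.53205775]] [-0.49240664  0.17630392  0.92866591]
```

View pics/top0.png

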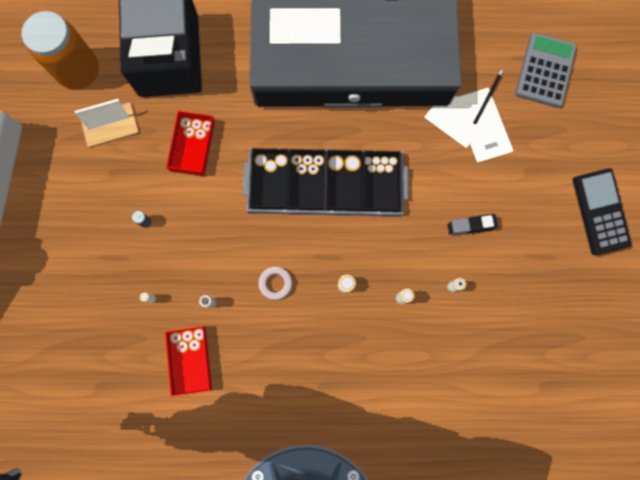

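View pics/side0.png

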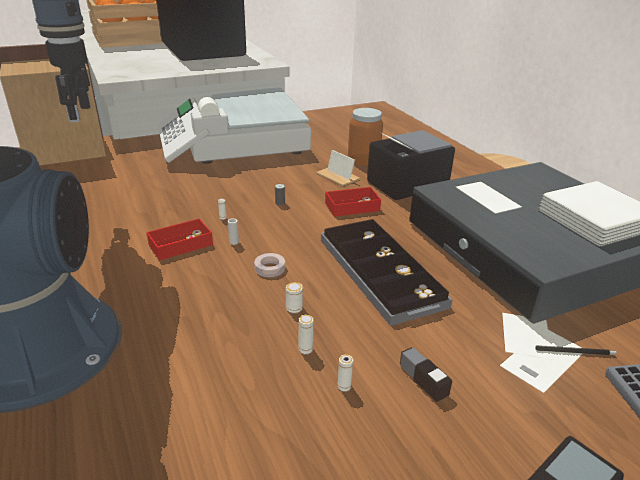

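Top view: the upright things are the battery at (140,218), small roll (147,297), open core (207,301), large roll (347,284), medium roll (405,297) and holed roll (459,285). The tray is at (247–408, 150–215) and the red look-alike cups are at (190,143) and (188,360). Next, one close crop to check the coin kinds.

```bash
python3 - <<'E'
import cv2,numpy as np
im=cv2.imread('pics/top0.png')
a=cv2.resize(im[145:220,240:415],(790,338),interpolation=cv2.INTER_CUBIC)
b=np.hstack([cv2.resize(im[y-22:y+22,x-22:x+22],(131,131),interpolation=cv2.INTER_CUBIC) for x,y in[(140,218),(147,297),(207,301),(347,284),(405,297),(459,285)]])
b=cv2.copyMakeBorder(b,0,0,0,790-b.shape[1],0)
cv2.imwrite('pics/crop1.png',np.vstack([a,b]))
E
```

```text
(no output)
```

View pics/crop1.png

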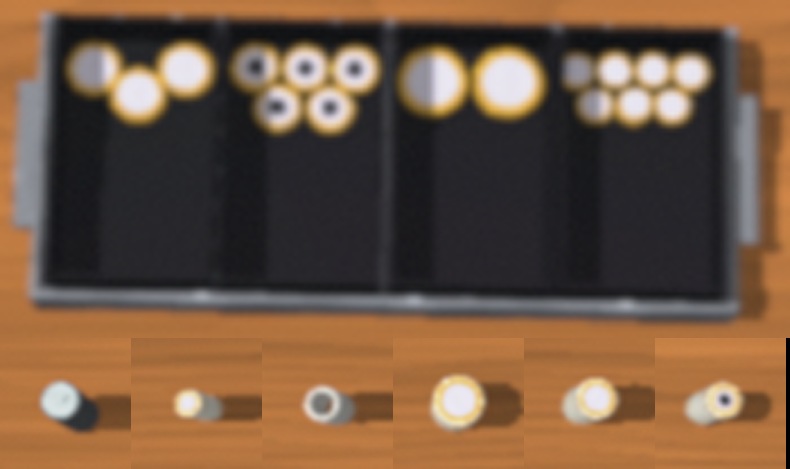

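Cups from left to right: medium, holed, large, small. The crop confirms the rolls: small (144,297), large (347,284), medium (407,295) and holed (460,284). Next I turn these pixels into positions.

```bash
cat > h.py <<'E'
import numpy as np
from rig import sense,camera
def ray(c,u,v,z):
    R=np.array(c['R']);o=-R.T@np.array(c['t']);d=R.T@np.array([(u-c['cx'])/c['fx'],(v-c['cy'])/c['fy'],1])
    return (o+d*(z-o[2])/d[2])[:2]
def tool(p,s=None):
    "tool-axis shift in units for world target p (tool down)"
    from scipy.spatial.transform import Rotation as Ro
    s=s or sense(); R=Ro.from_euler('xyz',s['ee_rot']).as_matrix()
    return np.round(R.T@(np.array(p)-s['tcp_pos'])/.025,2)
E
python3 - <<'E'
from h import *
c=camera('top')
for n,u,v,z in[('bat',138,216.5,.05),('small',143.7,296.8,.05),('core',205,301,.057),('large',346.5,283.2,.05),('medium',407,295,.068),('holed',460,283.5,.06)]: print(n,ray(c,u,v,z).round(4))
P=[ray(c,u,v,.036) for u,v in[(247.8,209.9),(403.3,211.5),(402.8,151.6),(250.6,149)]]
print(np.round(P,4))
# walls between cups at front rim
for u,v in[(285,166+45),(326,211)]: print(ray(c,u,v,.036))
print(tool([.40,.25,.231]), np.degrees(sense()['ee_rot'][2]))
E
```

```text
bat [0.5878 0.3327]
small [0.4282 0.3132]
core [0.4194 0.1927]
large [ 0.4538 -0.0805]
medium [ 0.4291 -0.1945]
holed [ 0.4517 -0.2989]
[[ 0.6041  0.1162]
 [ 0.6    -0.1978]
 [ 0.7265 -0.2006]
 [ 0.7328  0.1128]]
[0.60162932 0.04104957]
[ 0.60143728 -0.04173715]
[-11.93  -5.37   0.  ] 161.21649030258115
```

arm_command(delta_pos=[[-12.2, -2.6, 3.2], [-12.2, -2.6, 3.2], [-12.2, -2.6, 3.2], [-12.2, -2.6, 3.2], [-12.2, -2.6, 3.2], [-12.2, -2.6, 3.2], [-12.2, -2.6, 3.2], [-12.2, -2.6, 3.2]], rot=[[0, 0, 14.24], [0, 0, 14.24], [0, 0, 14.24], [0, 0, 14.24], [0, 0, 14.24], [0, 0, 14.24], [0, 0, 14.24], [0, 0, 14.24]], fingers=[60, 60, 60, 60, 60, 60, 60, 60])

```text
t: 0.95
tcp_pos: [0.4306, 0.3114, 0.1499]
ee_rot: [-3.14, 0.001, 1.604]
wrist_force: [-0.3, 0.3, 0.3]
width: 0.0517
grasp_force: 0.0
```

arm_command(delta_pos=[[0, 0, 0], [0, 0, 0]], rot=[[0, 0, 0.5], [0, 0, 0.5]], fingers=[60, 60])

```text
t: 1.15
tcp_pos: [0.4288, 0.3133, 0.151]
ee_rot: [-3.141, 0.0, 1.569]
wrist_force: [0.2, -0.2, -0.9]
width: 0.0512
grasp_force: 0.0
```

```bash
python3 - <<'E'
from h import *
import cv2
s=sense();print(s['tcp_pos'],s['ee_rot'],s['width'])
c=camera('wrist');cv2.imwrite('pics/w1.png',c['img'][:,:,::-1])
R=np.array(c['R']);X=R@np.array([.4282,.3132,.05])+c['t'];print(X[0]/X[2]*c['fx']+c['cx'],X[1]/X[2]*c['fy']+c['cy'])
E
```

```text
[0.42883445 0.31332615 0.1509941 ] [-3.14107193e+00  3.85229019e-04  1.56906045e+00] 0.051159711913454316
320.1966472440728 241.32994761855946
```

View pics/w1.png

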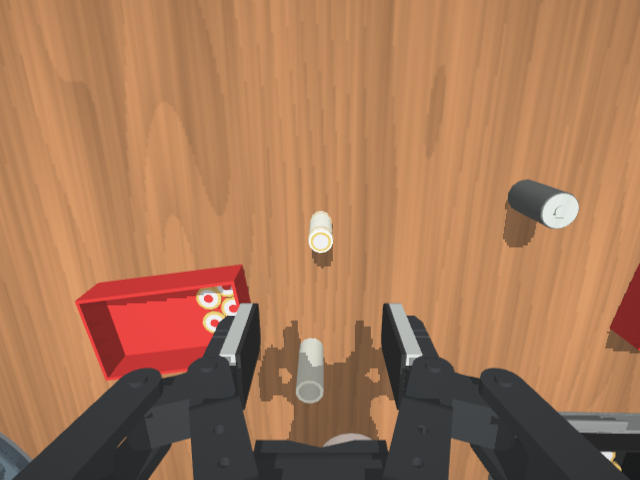

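The wrist view shows the small roll with its top at (320,241), exactly where predicted. The core at (310,370) and battery at (545,205) are clear of the fingers. Descending to grip.

arm_command(delta_pos=[[0, 0, 2], [0, 0, 4], [0, 0, 5.2], [0, 0, 5.2], [0, 0, 5.2], [0, 0, 5.2], [0, 0, 5.2], [0, 0, 5.2]], rot=[[0, 0, 0], [0, 0, 0], [0, 0, 0], [0, 0, 0], [0, 0, 0], [0, 0, 0], [0, 0, 0], [0, 0, 0]], fingers=[60, 60, 60, 60, 0, 0, 0, 0])

```text
t: 2.0
tcp_pos: [0.43, 0.3146, 0.0235]
ee_rot: [3.139, -0.002, 1.571]
wrist_force: [-2.5, -0.6, 8.7]
width: 0.015
grasp_force: 58.3
```

arm_command(delta_pos=[[0, 0, 0], [0, 0, 0], [0, 0, 0]], rot=[[0, 0, 0], [0, 0, 0], [0, 0, 0]], fingers=[0, 0, 0])

```text
t: 2.3
tcp_pos: [0.43, 0.3146, 0.0235]
ee_rot: [3.139, -0.002, 1.57]
wrist_force: [-1.7, -0.5, 8.6]
width: 0.0147
grasp_force: 58.3
```

arm_command(delta_pos=[[0, 0, -1], [0, 0, -3], [0, 0, -4.5], [-1.8, 0.8, -4.5], [-3.6, 1.6, -4.5], [-5.4, 2.4, -4.5], [-7.2, 3.2, -4.5], [-9, 4, -4.5]], rot=[[0, 0, 0], [0, 0, 0], [0, 0, 0], [0, 0, 0], [0, 0, 0], [0, 0, 0], [0, 0, 0], [0, 0, 0]], fingers=[0, 0, 0, 0, 0, 0, 0, 0])

```text
t: 3.1
tcp_pos: [0.5298, 0.0868, 0.1356]
ee_rot: [3.139, -0.0, 1.571]
wrist_force: [0.3, 0.2, -1.2]
width: 0.0151
grasp_force: 58.7
```

arm_command(delta_pos=[[-1.8, 0.8, 0], [-3.6, 1.6, 0], [-5.4, 2.5, 0], [-7.2, 3.4, 0], [-8.6, 4.2, 0], [-9.5, 4.5, 0], [-9.9, 4.5, 0], [-9.9, 4.5, 0]], rot=[[0, 0, 0], [0, 0, 0], [0, 0, 0], [0, 0, 0], [0, 0, 0], [0, 0, 0], [0, 0, 0], [0, 0, 0]], fingers=[0, 0, 0, 0, 0, 0, 0, 0])

```text
t: 3.9
tcp_pos: [0.6411, -0.1601, 0.1347]
ee_rot: [3.141, 0.0, 1.569]
wrist_force: [-0.1, 0.6, -1.2]
width: 0.0152
grasp_force: 58.8
```

```bash
python3 - <<'E'
from h import *
import cv2
s=sense();print(s['tcp_pos'],s['ee_rot'],s['width'],tool([.642,-.158,.030]))
c=camera('wrist');cv2.imwrite('pics/w2.png',c['img'][:,:,::-1])
R=np.array(c['R'])
for n,p in dict(medium=(.646,.073),holed=(.645,-.004),large=(.643,-.081),small=(.642,-.158)).items():
  X=R@np.array([*p,.0055])+c['t'];print(n,X[:2]/X[2]*[c['fx'],c['fy']]+[c['cx'],c['cy']])
E
```

```text
[ 0.64106485 -0.16006015  0.13468676] [3.14053932e+00 3.39602899e-04 1.56887028e+00] 0.015196032169796765 [0.08 0.03 4.19]
medium [ 329.25382617 -175.53811636]
holed [326.88252075 -12.73074618]
large [323.50999473 118.33959473]
small [322.07007629 226.12478634]
```

View pics/w2.png

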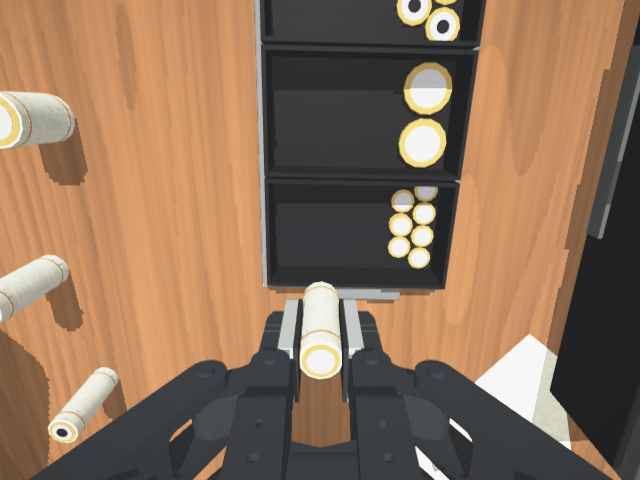

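The wrist view shows the small cup at (265–455, 180–290) with the roll held upright at (320,330). The floor target is near (325,228). Lowering, x up by about 3 mm.

arm_command(delta_pos=[[0.1, 0.1, 1.5], [0.1, 0.15, 3], [0.1, 0.15, 3.7], [0.1, 0.15, 4.1], [0.1, 0.15, 4.15], [0.1, 0.15, 4.15], [0.1, 0.15, 4.15]], rot=[[0, 0, 0], [0, 0, 0], [0, 0, 0], [0, 0, 0], [0, 0, 0], [0, 0, 0], [0, 0, 0]], fingers=[0, 0, 0, 0, 0, 0, 0])

```text
t: 4.65
tcp_pos: [0.6456, -0.1565, 0.0316]
ee_rot: [3.139, 0.0, 1.57]
wrist_force: [-0.6, 0.0, -1.2]
width: 0.0154
grasp_force: 58.9
```

arm_command(delta_pos=[[0, 0, 0.08], [0, 0, 0.08], [0, 0, 0.08]], rot=[[0, 0, 0], [0, 0, 0], [0, 0, 0]], fingers=[0, 0, 0])

```text
t: 4.95
tcp_pos: [0.6455, -0.1567, 0.029]
ee_rot: [3.14, 0.0, 1.57]
wrist_force: [-0.4, 0.8, 6.6]
width: 0.0149
grasp_force: 59.4
```

arm_command(delta_pos=[[0, 0, 0], [0, 0, 0], [0, 0, 0], [0, 0, 0]], rot=[[0, 0, 0], [0, 0, 0], [0, 0, 0], [0, 0, 0]], fingers=[22, 26, 32, 35])

```text
t: 5.35
tcp_pos: [0.6447, -0.1565, 0.028]
ee_rot: [-3.141, -0.0, 1.57]
wrist_force: [0.8, -1.1, 0.1]
width: 0.0297
grasp_force: 0.0
```

arm_command(delta_pos=[[0, 0, -0.5], [0, 0, -1], [0, 0, -2], [0, 0, -3.5], [0, 0, -5], [0, 0, -5], [0, 0, -5]], rot=[[0, 0, 0], [0, 0, 0], [0, 0, 0], [0, 0, 0], [0, 0, 0], [0, 0, 0], [0, 0, 0]], fingers=[35, 35, 35, 35, 70, 70, 70])

```text
t: 6.05
tcp_pos: [0.6456, -0.1567, 0.155]
ee_rot: [3.139, 0.001, 1.57]
wrist_force: [-0.1, -0.1, -1.2]
width: 0.0595
grasp_force: 0.0
```

```bash
python3 - <<'E'
from h import *
import cv2
print(tool([.4517,-.2989,.15]))
c=camera('wrist');cv2.imwrite('pics/w3.png',c['img'][:,:,::-1])
E
```

```text
[-5.69 -7.75  0.18]
```

View pics/w3.png

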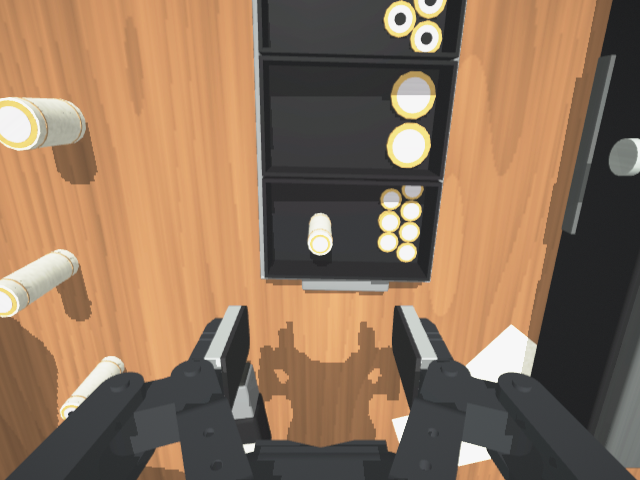

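The small roll stands upright in its cup at (320,235). Next is the holed roll.

arm_command(delta_pos=[[-1.1, -1.5, 0.2], [-2.2, -3, 0.2], [-3.3, -4.5, 0.2], [-4.4, -6, 0.2], [-5.3, -7.3, 0.2], [-5.7, -7.75, 0.2], [-5.7, -7.75, 0.2], [-5.7, -7.75, 0.2]], rot=[[0, 0, 0], [0, 0, 0], [0, 0, 0], [0, 0, 0], [0, 0, 0], [0, 0, 0], [0, 0, 0], [0, 0, 0]], fingers=[70, 70, 70, 70, 70, 70, 70, 70])

```text
t: 6.9
tcp_pos: [0.4512, -0.2985, 0.1477]
ee_rot: [-3.141, -0.001, 1.57]
wrist_force: [0.7, -0.3, -0.8]
width: 0.0601
grasp_force: 0.0
```

```bash
python3 - <<'E'
from h import *
import cv2
print(sense()['tcp_pos'],tool([.4517,-.2989,.032]))
c=camera('wrist');R=np.array(c['R']);X=R@np.array([.4517,-.2989,.06])+c['t'];u,v=[int(a) for a in X[:2]/X[2]*[c['fx'],c['fy']]+[c['cx'],c['cy']]]
im=c['img'][:,:,::-1].copy();cv2.drawMarker(im,(u,v),(0,0,255));cv2.imwrite('pics/w4.png',cv2.resize(im[v-80:v+80,u-100:u+100],None,fx=2,fy=2));print(u,v)
E
```

```text
[ 0.45123746 -0.29854219  0.14770589] [-0.02  0.02  4.63]
321 248
```

View pics/w4.png

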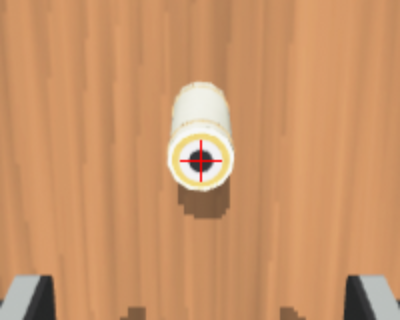

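The marker sits on the dark hole of the roll's end coin, at full-image pixel (321,248), so this is the holed roll and its position is good.

arm_command(delta_pos=[[0, 0, 1.8], [0, 0, 3.6], [0, 0, 4.6], [0, 0, 4.6], [0, 0, 4.6], [0, 0, 4.6], [0, 0, 4.6], [0, 0, 4.6]], rot=[[0, 0, 0], [0, 0, 0], [0, 0, 0], [0, 0, 0], [0, 0, 0], [0, 0, 0], [0, 0, 0], [0, 0, 0]], fingers=[70, 70, 70, 70, 0, 0, 0, 0])

```text
t: 7.75
tcp_pos: [0.4522, -0.2995, 0.0349]
ee_rot: [3.139, 0.001, 1.57]
wrist_force: [-0.6, 0.8, 7.1]
width: 0.0203
grasp_force: 58.3
```

arm_command(delta_pos=[[0, 0, 0], [0, 0, 0], [0, 0, 0]], rot=[[0, 0, 0], [0, 0, 0], [0, 0, 0]], fingers=[0, 0, 0])

```text
t: 8.05
tcp_pos: [0.4522, -0.2995, 0.0349]
ee_rot: [3.139, 0.001, 1.57]
wrist_force: [1.0, 1.1, 7.1]
width: 0.0204
grasp_force: 58.3
```

arm_command(delta_pos=[[0, 0, -1], [0, 0, -3], [0, 0, -4.5], [1.6, 1.1, -4.5], [3.2, 2.2, -4.5], [4.8, 3.3, -4.5], [6.4, 4.4, -4.5], [8, 5.5, -4.5]], rot=[[0, 0, 0], [0, 0, 0], [0, 0, 0], [0, 0, 0], [0, 0, 0], [0, 0, 0], [0, 0, 0], [0, 0, 0]], fingers=[0, 0, 0, 0, 0, 0, 0, 0])

```text
t: 8.85
tcp_pos: [0.5898, -0.0972, 0.147]
ee_rot: [3.14, 0.0, 1.57]
wrist_force: [1.7, -0.1, -1.5]
width: 0.02
grasp_force: 59.0
```

arm_command(delta_pos=[[1.6, 1, 0], [2.8, 1.8, 0], [3.5, 2.3, 0], [3.8, 2.35, 0], [3.8, 2.35, 0], [3.8, 2.35, 0]], rot=[[0, 0, 0], [0, 0, 0], [0, 0, 0], [0, 0, 0], [0, 0, 0], [0, 0, 0]], fingers=[0, 0, 0, 0, 0, 0])

```text
t: 9.45
tcp_pos: [0.647, -0.0047, 0.1461]
ee_rot: [3.141, 0.0, 1.57]
wrist_force: [-0.2, 0.1, -0.3]
width: 0.0201
grasp_force: 59.1
```

```bash
python3 - <<'E'
from h import *
import cv2
print(sense()['tcp_pos'],tool([.648,-.004,.0349+.0055]))
c=camera('wrist');R=np.array(c['R'])
im=c['img'][:,:,::-1].copy()
for p in [(.648,-.004),(.649,.073)]:
  X=R@np.array([*p,.0055])+c['t'];u,v=[int(a) for a in X[:2]/X[2]*[c['fx'],c['fy']]+[c['cx'],c['cy']]];cv2.drawMarker(im,(u,v),(0,0,255));print(u,v)
cv2.imwrite('pics/w5.png',im)
E
```

```text
[ 0.64703171 -0.004744    0.1460862 ] [0.03 0.04 4.23]
322 223
323 119
```

View pics/w5.png

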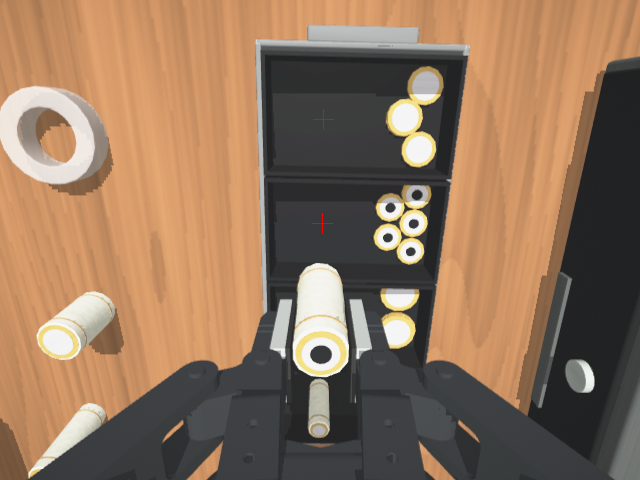

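The roll is held over the holed cup (coins with holes at (400,220)). The floor target is at (322,223). Lowering.

arm_command(delta_pos=[[0, 0, 1.5], [0, 0, 3], [0, 0, 3.8], [0, 0, 4.15], [0, 0, 4.22], [0, 0, 4.25], [0, 0, 4.25]], rot=[[0, 0, 0], [0, 0, 0], [0, 0, 0], [0, 0, 0], [0, 0, 0], [0, 0, 0], [0, 0, 0]], fingers=[0, 0, 0, 0, 0, 0, 0])

```text
t: 10.2
tcp_pos: [0.6477, -0.0046, 0.0405]
ee_rot: [3.14, 0.0, 1.569]
wrist_force: [-2.1, -1.0, 2.4]
width: 0.0205
grasp_force: 59.5
```

Just in contact with the floor. Opening and retreating, then on toward the medium roll.

arm_command(delta_pos=[[0, 0, 0.02], [0, 0, 0.02], [0, 0, 0.02], [0, 0, 0.02]], rot=[[0, 0, 0], [0, 0, 0], [0, 0, 0], [0, 0, 0]], fingers=[27, 31, 37, 40])

```text
t: 10.6
tcp_pos: [0.6474, -0.004, 0.0389]
ee_rot: [3.141, -0.0, 1.57]
wrist_force: [-0.6, 0.3, 0.3]
width: 0.0342
grasp_force: 0.0
```

arm_command(delta_pos=[[0, 0, -0.5], [0, 0, -1], [0, 0, -2], [0, 0, -3.5], [0, 0, -4.8], [0, 0, -4.8], [0, 0, -4.8]], rot=[[0, 0, 0], [0, 0, 0], [0, 0, 0], [0, 0, 0], [0, 0, 0], [0, 0, 0], [0, 0, 0]], fingers=[40, 40, 40, 40, 75, 75, 75])

```text
t: 11.3
tcp_pos: [0.648, -0.004, 0.1605]
ee_rot: [3.139, 0.0, 1.57]
wrist_force: [-0.8, 0.4, -0.8]
width: 0.0644
grasp_force: 0.0
```

```bash
python3 - <<'E'
from h import *
import cv2
print(sense()['tcp_pos'],tool([.4291,-.1945,.16]))
c=camera('wrist');cv2.imwrite('pics/w6.png',c['img'][100:400,150:550,::-1])
E
```

```text
[ 0.64802309 -0.00400803  0.16049763] [-7.63 -8.75 -0.  ]
```

View pics/w6.png

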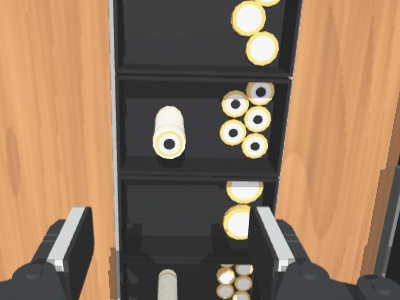

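The holed roll stands upright in its cup (crop (169,135)), and the small roll is still standing. On to the medium roll.

arm_command(delta_pos=[[-1.3, -1.5, 0], [-2.6, -3, 0], [-3.9, -4.5, 0], [-5.2, -6, 0], [-6.5, -7.5, 0], [-7.4, -8.5, 0], [-7.63, -8.75, 0], [-7.63, -8.75, 0]], rot=[[0, 0, 0], [0, 0, 0], [0, 0, 0], [0, 0, 0], [0, 0, 0], [0, 0, 0], [0, 0, 0], [0, 0, 0]], fingers=[75, 75, 75, 75, 75, 75, 75, 75])

```text
t: 12.15
tcp_pos: [0.4275, -0.1951, 0.1585]
ee_rot: [-3.141, -0.0, 1.568]
wrist_force: [-0.6, 0.4, -0.4]
width: 0.0641
grasp_force: 0.0
```

```bash
python3 - <<'E'
from h import *
import cv2
print(sense()['tcp_pos'],tool([.4291,-.1945,.040]))
c=camera('wrist');R=np.array(c['R']);X=R@np.array([.4291,-.1945,.068])+c['t'];u,v=[int(a) for a in X[:2]/X[2]*[c['fx'],c['fy']]+[c['cx'],c['cy']]]
im=c['img'][:,:,::-1].copy();cv2.drawMarker(im,(u,v),(0,0,255));cv2.imwrite('pics/w7.png',cv2.resize(im[v-80:v+80,u-100:u+100],None,fx=2,fy=2));print(u,v)
E
```

```text
[ 0.42752608 -0.19508168  0.15847421] [0.02 0.07 4.74]
323 245
```

View pics/w7.png

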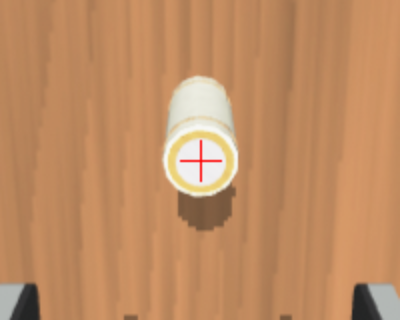

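The marker is centred on the medium roll's plain end coin, at full-image pixel (323,245).

arm_command(delta_pos=[[0, 0, 1.8], [0, 0, 3.6], [0, 0, 4.75], [0, 0, 4.75], [0, 0, 4.75], [0, 0, 4.75], [0, 0, 4.75], [0, 0, 4.75]], rot=[[0, 0, 0], [0, 0, 0], [0, 0, 0], [0, 0, 0], [0, 0, 0], [0, 0, 0], [0, 0, 0], [0, 0, 0]], fingers=[75, 75, 75, 75, 0, 0, 0, 0])

```text
t: 13.0
tcp_pos: [0.4299, -0.195, 0.0418]
ee_rot: [3.139, 0.001, 1.57]
wrist_force: [0.2, 1.1, 8.3]
width: 0.0232
grasp_force: 58.3
```

arm_command(delta_pos=[[0, 0, 0], [0, 0, 0], [0, 0, 0]], rot=[[0, 0, 0], [0, 0, 0], [0, 0, 0]], fingers=[0, 0, 0])

```text
t: 13.3
tcp_pos: [0.4299, -0.195, 0.0418]
ee_rot: [3.139, 0.001, 1.57]
wrist_force: [-1.3, 1.4, 8.1]
width: 0.0233
grasp_force: 58.3
```

arm_command(delta_pos=[[0, 0, -1], [0, 0, -3], [0, 0, -4.5], [1.4, 1.15, -4.5], [2.8, 2.3, -4.5], [4.2, 3.45, -4.5], [5.6, 4.6, -4.5], [7, 5.7, -4.5]], rot=[[0, 0, 0], [0, 0, 0], [0, 0, 0], [0, 0, 0], [0, 0, 0], [0, 0, 0], [0, 0, 0], [0, 0, 0]], fingers=[0, 0, 0, 0, 0, 0, 0, 0])

```text
t: 14.1
tcp_pos: [0.5724, -0.018, 0.1538]
ee_rot: [3.14, 0.0, 1.57]
wrist_force: [0.1, -1.2, -1.6]
width: 0.0236
grasp_force: 59.8
```

arm_command(delta_pos=[[1.4, 1.1, 0], [2.8, 2.3, 0], [3.5, 2.9, 0], [3.72, 3.06, 0], [3.72, 3.06, 0], [3.72, 3.06, 0]], rot=[[0, 0, 0], [0, 0, 0], [0, 0, 0], [0, 0, 0], [0, 0, 0], [0, 0, 0]], fingers=[0, 0, 0, 0, 0, 0])

```text
t: 14.7
tcp_pos: [0.6473, 0.0726, 0.1531]
ee_rot: [3.141, 0.0, 1.57]
wrist_force: [-0.5, 0.3, -2.2]
width: 0.0233
grasp_force: 59.8
```

```bash
python3 - <<'E'
from h import *
print(sense()['tcp_pos'],tool([.649,.073,.0418+.0055]))
E
```

```text
[0.64730447 0.07257441 0.15308963] [0.02 0.07 4.23]
```

arm_command(delta_pos=[[0, 0, 1.5], [0, 0, 3], [0, 0, 3.8], [0, 0, 4.15], [0, 0, 4.22], [0, 0, 4.25], [0, 0, 4.25]], rot=[[0, 0, 0], [0, 0, 0], [0, 0, 0], [0, 0, 0], [0, 0, 0], [0, 0, 0], [0, 0, 0]], fingers=[0, 0, 0, 0, 0, 0, 0])

```text
t: 15.4
tcp_pos: [0.648, 0.0728, 0.0474]
ee_rot: [3.14, 0.0, 1.57]
wrist_force: [-1.4, -1.1, -0.0]
width: 0.023
grasp_force: 60.0
```

arm_command(delta_pos=[[0, 0, 0.04], [0, 0, 0.04], [0, 0, 0.04], [0, 0, 0.04], [0, 0, 0.04], [0, 0, 0.04]], rot=[[0, 0, 0], [0, 0, 0], [0, 0, 0], [0, 0, 0], [0, 0, 0], [0, 0, 0]], fingers=[0, 0, 31, 34, 40, 44])

```text
t: 16.0
tcp_pos: [0.6477, 0.0733, 0.0454]
ee_rot: [3.141, -0.0, 1.57]
wrist_force: [0.8, 0.2, -0.0]
width: 0.0375
grasp_force: 0.0
```

arm_command(delta_pos=[[0, 0, -0.5], [0, 0, -1], [0, 0, -2], [0, 0, -3.5], [0, 0, -4.7], [0, 0, -4.7], [0, 0, -4.7]], rot=[[0, 0, 0], [0, 0, 0], [0, 0, 0], [0, 0, 0], [0, 0, 0], [0, 0, 0], [0, 0, 0]], fingers=[44, 44, 44, 44, 80, 80, 80])

```text
t: 16.7
tcp_pos: [0.6482, 0.0733, 0.1642]
ee_rot: [3.139, -0.0, 1.57]
wrist_force: [-0.1, 0.3, -0.8]
width: 0.0683
grasp_force: 0.0
```

```bash
python3 - <<'E'
from h import *
import cv2
print(sense()['tcp_pos'],tool([.4538,-.0805,.15]))
c=camera('wrist');cv2.imwrite('pics/w8.png',c['img'][100:400,150:550,::-1])
E
```

```text
[0.64823863 0.07330367 0.16422958] [-6.16 -7.77  0.55]
```

View pics/w8.png

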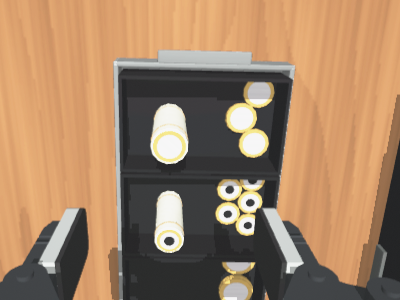

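The medium roll stands upright in its cup (crop (170,140)), with the holed roll still standing at (169,235). Now the large roll.

arm_command(delta_pos=[[-1.2, -1.5, 0], [-2.4, -3, 0], [-3.6, -4.5, 0], [-4.8, -6, 0.2], [-5.8, -7.3, 0.4], [-6.16, -7.78, 0.5], [-6.16, -7.78, 0.5], [-6.16, -7.78, 0.5]], rot=[[0, 0, 0], [0, 0, 0], [0, 0, 0], [0, 0, 0], [0, 0, 0], [0, 0, 0], [0, 0, 0], [0, 0, 0]], fingers=[80, 80, 80, 80, 80, 80, 80, 80])

```text
t: 17.55
tcp_pos: [0.4535, -0.0804, 0.1502]
ee_rot: [3.142, -0.0, 1.57]
wrist_force: [0.3, 1.0, -0.9]
width: 0.0682
grasp_force: 0.0
```

```bash
python3 - <<'E'
from h import *
import cv2
print(sense()['tcp_pos'],tool([.4538,-.0805,.021]))
c=camera('wrist');R=np.array(c['R']);X=R@np.array([.4538,-.0805,.05])+c['t'];u,v=[int(a) for a in X[:2]/X[2]*[c['fx'],c['fy']]+[c['cx'],c['cy']]]
im=c['img'][:,:,::-1].copy();cv2.drawMarker(im,(u,v),(0,0,255));cv2.imwrite('pics/w9.png',cv2.resize(im[v-80:v+80,u-100:u+100],None,fx=2,fy=2));print(u,v)
E
```

```text
[ 0.45351517 -0.08040998  0.15018136] [-0.    0.01  5.17]
321 241
```

View pics/w9.png

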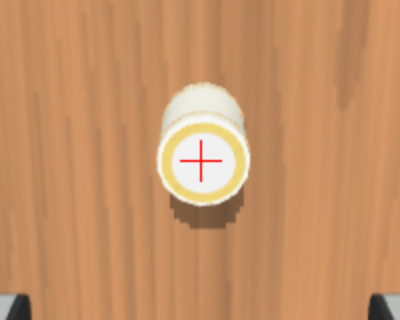

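The marker is centred on the large roll, at full-image pixel (321,241).

arm_command(delta_pos=[[0, 0, 1.8], [0, 0, 3.6], [0, 0, 5.0], [0, 0, 5.15], [0, 0, 5.15], [0, 0, 5.15], [0, 0, 5.15], [0, 0, 5.15]], rot=[[0, 0, 0], [0, 0, 0], [0, 0, 0], [0, 0, 0], [0, 0, 0], [0, 0, 0], [0, 0, 0], [0, 0, 0]], fingers=[80, 80, 80, 80, 0, 0, 0, 0])

```text
t: 18.4
tcp_pos: [0.4548, -0.0808, 0.0235]
ee_rot: [3.138, 0.0, 1.57]
wrist_force: [-0.3, 1.6, 6.4]
width: 0.0302
grasp_force: 58.6
```

arm_command(delta_pos=[[0, 0, 0], [0, 0, 0], [0, 0, 0]], rot=[[0, 0, 0], [0, 0, 0], [0, 0, 0]], fingers=[0, 0, 0])

```text
t: 18.7
tcp_pos: [0.4548, -0.0808, 0.0236]
ee_rot: [3.138, 0.0, 1.57]
wrist_force: [-0.2, 1.6, 7.2]
width: 0.0302
grasp_force: 58.7
```

arm_command(delta_pos=[[0, 0, -1], [0, 0, -3], [0, 0, -4.5], [0, 1.8, -4.5], [0, 3.6, -4.5], [0, 5.4, -4.5], [0, 7.0, -4.5], [0, 7.8, -4.5]], rot=[[0, 0, 0], [0, 0, 0], [0, 0, 0], [0, 0, 0], [0, 0, 0], [0, 0, 0], [0, 0, 0], [0, 0, 0]], fingers=[0, 0, 0, 0, 0, 0, 0, 0])

```text
t: 19.5
tcp_pos: [0.6509, -0.0806, 0.135]
ee_rot: [3.139, 0.0, 1.571]
wrist_force: [-0.5, -0.4, -2.9]
width: 0.0303
grasp_force: 60.6
```

arm_command(delta_pos=[[0, 0, 0], [0, 0, 0]], rot=[[0, 0, 0], [0, 0, 0]], fingers=[0, 0])

```text
t: 19.7
tcp_pos: [0.6481, -0.0807, 0.1347]
ee_rot: [3.141, 0.0, 1.57]
wrist_force: [-0.1, 0.2, -2.4]
width: 0.0302
grasp_force: 60.7
```

```bash
python3 - <<'E'
from h import *
import cv2
print(sense()['tcp_pos'],tool([.650,-.081,.0236+.0055]))
c=camera('wrist');R=np.array(c['R']);im=c['img'][:,:,::-1].copy()
X=R@np.array([.650,-.081,.0055])+c['t'];u,v=[int(a) for a in X[:2]/X[2]*[c['fx'],c['fy']]+[c['cx'],c['cy']]];cv2.drawMarker(im,(u,v),(0,0,255));print(u,v)
cv2.imwrite('pics/w10.png',im[100:400,150:550])
E
```

```text
[ 0.64813496 -0.08069918  0.13473885] [-0.01  0.07  4.23]
323 229
```

View pics/w10.png

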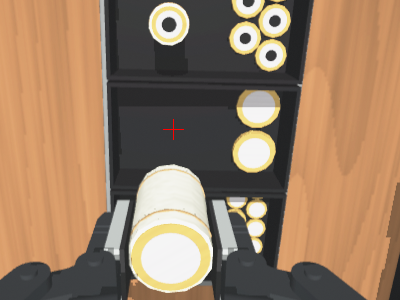

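The large roll is held over the large-coin cup. The marker at crop (173,129) lies on its bare floor.

arm_command(delta_pos=[[0, 0, 1.5], [0, 0.04, 3], [0, 0.04, 3.8], [0, 0.04, 4.15], [0, 0.04, 4.22], [0, 0.04, 4.27], [0, 0.04, 4.27]], rot=[[0, 0, 0], [0, 0, 0], [0, 0, 0], [0, 0, 0], [0, 0, 0], [0, 0, 0], [0, 0, 0]], fingers=[0, 0, 0, 0, 0, 0, 0])

```text
t: 20.45
tcp_pos: [0.6494, -0.0809, 0.0291]
ee_rot: [3.14, 0.0, 1.57]
wrist_force: [-4.4, -0.6, 3.7]
width: 0.0305
grasp_force: 61.4
```

arm_command(delta_pos=[[0, 0, 0.02], [0, 0, 0.02], [0, 0, 0.02], [0, 0, 0.02], [0, 0, 0.02]], rot=[[0, 0, 0], [0, 0, 0], [0, 0, 0], [0, 0, 0], [0, 0, 0]], fingers=[39, 42, 45, 46, 46])

```text
t: 20.95
tcp_pos: [0.6491, -0.0808, 0.0268]
ee_rot: [3.142, 0.0, 1.57]
wrist_force: [0.1, 0.7, 0.0]
width: 0.0394
grasp_force: 0.0
```

arm_command(delta_pos=[[0, 0, -0.5], [0, 0, -1], [0, 0, -2], [0, 0, -3.5], [0, 0, -5], [0, -2, -5], [0, -4, -5], [0, -4, -5]], rot=[[0, 0, 0], [0, 0, 0], [0, 0, 0], [0, 0, 0], [0, 0, 0], [0, 0, 0], [0, 0, 0], [0, 0, 0]], fingers=[46, 46, 46, 46, 46, 46, 46, 46])

```text
t: 21.75
tcp_pos: [0.5418, -0.0802, 0.1516]
ee_rot: [-3.136, -0.001, 1.57]
wrist_force: [1.7, 0.0, -0.1]
width: 0.0394
grasp_force: 0.0
```

```bash
python3 - <<'E'
from h import *
import cv2
c=camera('side');cv2.imwrite('pics/side1.png',cv2.resize(c['img'][170:400,190:470,::-1],None,fx=2,fy=2))
E
```

```text
(no output)
```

View pics/side1.png

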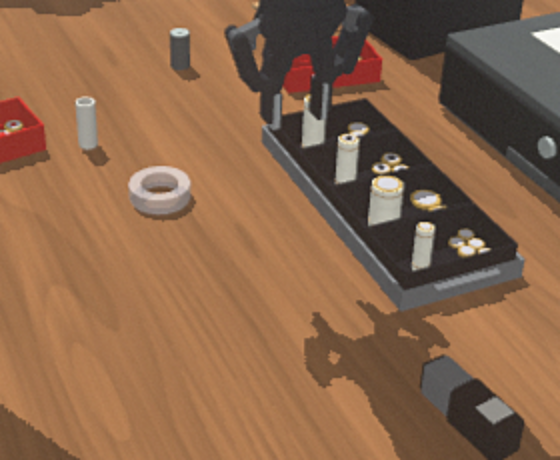

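All four rolls stand upright in the right cups: large at (385,200), holed (347,158), small (424,245), and medium (313,122) partly behind the gripper. The battery and core are untouched.

```bash
python3 -c "
from rig import job
print(job.sign_off())"
```

```text
the job is handed in; nothing more can be done
None
```

I stood all four coin rolls upright on the bare floor of their matching cups, left the battery and core where they were, and handed the job in after about 22 s of the 106 s allowed.

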